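Ready the screw lane for its refill

ROBOT

A 7-joint arm with a two-finger parallel gripper is mounted at the origin on the work surface. World frame = base frame: x ahead of the robot, y to its left, z up, the work surface at z = 0. Lengths are in m, angles in rad, forces in N, time in s.
With the tool pointing down it reaches from about 0.425 to 0.875 m from the base axis. Payload 4.7 kg.
Tool frame: the origin (TCP) lies midway between the tips of the shut fingers; the grasp point (between the pads) lies 19 mm behind it; z points along the fingers, y is the direction in which the jaws open and shut (so a half turn about z gives the same grasp; the last joint's range is limited). The gripper opens to 87 mm and grips with 3 to 60 N. Pads are 19 mm wide; open, the fingers measure 117 mm over their backs; the gripper's body (75 mm by 190 mm) begins 51 mm behind the grasp point.
Start: joints at [1.33, 0.321, -0.07, 1.45, 0.023, 1.371, -0.057], TCP at [0.164, -0.629, 0.223] pointing down, gripper open.
Joint ranges: [-2.86, 2.86], [-0.3, 2.09], [-1.38, 1.24], [0.06, 2.45], [-1.56, 4.7], [0.09, 2.05], [-2.69, 2.69]. Speed limits (rad/s): [2.57, 2.57, 3.14, 3.14, 3.14, 3.14, 3.14].

INTERFACE

Orientations are given as a rotation vector (axis times angle).
In Python, from bench import get_state, eyes, job gives the robot as it stands. The module is installed in compiled form; this text tells all that it offers.
- The arm moves only by the shell command python3 -m jog 'ROWS' [FORCE]. ROWS is JSON, a list that holds one entry, the list of rows, each a list of 5 numbers: the opening, from 0 (shut) to 1 (fully open), then the shift along the tool's x, y, z in units of 40 mm (1.0 is 40 mm), then the turn about the tool's z in units of 5 degrees (1.0 is 5 degrees). In form: [[[jaw, dx, dy, dz, turn], ...]]. A call has 1 to 10 rows; each row shifts and turns the commanded pose from where the row before left it, along the tool's axes as they then stand; what a row does not reach is not made up. A row lasts 1/8 s, in which the tool goes at most 62.5 mm and 10.7 degrees, less where a joint would pass 70% of its speed; a pose out of reach is approached as far as the arm can. A call is refused whole if a number of a shift passes 1 or a number of a turn 1, either way. A call with a gripper value outside its range is refused whole. The fingers move at their own pace and stop on an object; FORCE is the grip in N (left out, the last holds). Time passes only in rows, so rows that do not move let the fingers close. It gives the time, the measured TCP pose, the force and the opening at its end, in the units of the state.
- get_state(): the state, without advancing time (a new reading comes with each control period).
- eyes.get_image(name): name is "scene" or "top" or "wrist"; returns (picture, depth): 400x640x3 uint8, red, green, blue; 400x640 float32, m along the optical axis (not along the pixel's ray), 0 where there is no reading.
- eyes.camera_params(name): a dict with "camera_matrix" (3x3 intrinsics, pixels), "pose" (4x4, takes a point from camera to world coordinates); the wrist camera has in their place "mount" (4x4, takes a point from camera to tool coordinates, whose origin is the TCP and whose axes are the flange's). Camera axes: x right, y down, z forward; pixel columns grow to the right and rows downward; lengths in m; the calibration is good to about 2 mm. The wrist camera is an equidistant fisheye: a pixel r from the principal point sees the ray r / f radians off the axis. A picture is of the moment at which its call begins: read the wrist's pose just before it. camera_params takes no time and is no camera call.
- job.close_job(): hands the job in, once; it reports no verdict.
The state is a dict: "time": time; "joint_positions": joint angles; "qd": joint speeds; "joint_torque": joint torques, N m; "position": TCP position; "tool_rot": TCP orientation; "ft_force": force on the tool from outside, world axes, zero at the start; "torque": the same for the moment, N m; "grip_width": opening from 0.0 (shut) to 1.0 (fully open).
Only numpy, scipy, OpenCV 4.12 (cv2) and the standard library are available. Lean on these libraries where they do the work, as an engineer would, in place of code of your own. Each camera call takes 0.05 s, during which the arm holds its last target. There are 200 camera calls.

TASK

Get the empty pusher lane ready for its refill. First swing the open carton's lid fully shut so that its tuck tab drops in behind the front wall; then pull the spring pusher of the empty lane back until its face is level with that lane's white tape line, and finish while still holding it there, so that a workmate can set the carton in. Leave the carton standing on the bench, and do not disturb the stock in the other lanes, the bin or the tape roll.

Things in the scene. Friction and masses are not known exactly. Their poses are not given: they have to be found in the camera images.
- carton: The refill: tuck-top cardboard carton of screws, 80 (x) x 70 (y) x 65 mm high, 0.7 to 1 kg, standing loose on the bench, lid open. Origin: centre of its underside; z up. The lid is hinged along the top edge on its +x side (away from the robot) and shuts towards its -x side. Screws fill it to 15 mm below the rim.
- lid_hinge (a point): Middle of the carton lid's hinge line, 63 mm above the bench, 40 mm to +x of the carton's origin. The hinge line runs along the carton's y.
- carton_lid (a joint): Lid angle, rad: 0 shut (level), 1.57 upright, more = leaning back away from the robot; limit 2.4. A 2 mm card panel, 80 mm from hinge to free edge, 70 mm wide, with a 16 mm tuck tab at right angles under its free edge that goes inside the front wall. The stiff crease stays at any angle; 0.3 N at the edge moves it. Shut, it rests on the rim, top 65 mm above the bench.
- lid_edge (a point): Middle of the lid's free edge (on its outer face, 80 mm from the hinge).
- lane: The empty one of three like grey lanes side by side, 84 mm apart, fixed on a 15 mm steel board. 260 (x) x 82 mm. Origin: centre of its underside, 15 mm above the bench; +x to its front, away from the robot: clear stop, inner face at x = 126 mm, 45 mm high. Floor 6 mm, walls 50 mm high. Empty, its pusher right at the front; the others hold a carton between stop and pusher.
- pusher (a joint): Travel of the empty lane's pusher, m: 0 = home at the front (face at lane x = 118 mm), growing as it is pulled along the lane's -x, towards the robot; at most 0.19. A coiled steel strip draws it home all the time with about 5 N (4.5 N at 0, 6.4 N at 0.19); it runs back when let go.
- pusher_face (a point): A point on the empty lane's pusher, an upright black plate 8 mm thick along the lane, 60 mm wide, flat both sides, to be pinched from above. The point: on its front face (towards the stop, +x), mid-width, at lane-floor level (21 mm above the bench). The plate spans x -8 to 0 mm; top 110 mm above the bench. Carriage and spring drum behind it reach 37 mm above the floor.
- mark: The empty lane's refill line: white tape 8 mm wide across the lane floor and up over both side walls. Origin: middle of the strip, mid-lane, at lane-floor level; axes as the lane's. The pusher is at the mark when its front face (pusher_face) is at the same lane x as this origin.
- stock_b: A closed carton, 80 x 70 x 65 mm, standing in another lane in front of its pusher; top 86 mm above the bench. Leave alone. Origin: centre of its underside.
- stock_c: A like closed carton in the third lane. Leave alone.
- bin: Red open-fronted plastic picking bin with bolts, 150 x 100 x 77 mm high, at the left edge of the work. Leave alone. Origin: centre of its underside.
- tape_roll: Roll of packing tape lying flat, 100 mm across, 48 mm high, at the right edge of the work. Leave alone. Origin: centre of its underside.

How it is judged:
On the way, in this order (a step that is already met when the one before it is completed fails the run):
1. the carton's lid is shut, its tab behind the front wall (value of joint carton_lid below 0.08 rad), for 0.2 s.
2. the empty lane's pusher is held with its face at the tape line (x of pusher_face in the frame of mark between -0.008 and 0.008 m and contact force between the fingers and pusher above 1.5 N), for 0.3 s.
At the end, for the whole second after the job is handed in: The fingers hold the empty lane's pusher still (more than 1.5 N on its plate) with its front face within 8 mm of the tape line, and the carton stands upright on the bench with its lid shut (under 0.08 rad) (all of step 2 and velocity of joint pusher between -0.01 and 0.01 m/s and value of joint carton_lid below 0.08 rad and angle between carton's own z axis and vertical below 0.1 rad and height (world z) of carton below 0.006 m); the arm keeps its last pose, push and grip.
It fails at once if a stock carton in the other lanes is disturbed (over 20 mm) (distance of any of stock_b, stock_c from where it was at the start of the episode above 0.02 m).
It fails at once if the bin or the tape roll is disturbed (over 20 mm) (distance of any of bin, tape_roll from where it was at the start of the episode above 0.02 m).
It fails at once if the carton is tipped (angle between carton's own z axis and vertical above 0.5 rad).
It also fails if it takes over 51 s, if anything falls off the work surface, if the arm or the gripper's body presses on something with over 40 N, if the wrist force passes 120 N, or if a joint passes its speed limit or range.

## Working session

There is one attempt and no reset: what is moved stays moved. The work goes in short steps, Python scripts to look and compute and a shell command to move; the robot and the scene stay as the last step left them, time stands still between calls to the robot, and variables do not carry over. Pictures are saved under pics/ and viewed, about 8 in all and at most 12, crops included, and the job is handed in when it is done.

```bash
mkdir -p pics
cat > h.py <<'E'
import numpy as np, cv2
from bench import get_state, eyes, job
from scipy.spatial.transform import Rotation as R
def grab(n,f):
    im,d=eyes.get_image(n); cv2.imwrite('pics/'+f+'.png',im[:,:,::-1]); np.save('pics/'+f+'.npy',d); return im,d
def pts(n,d):
    p=eyes.camera_params(n);K=np.array(p['camera_matrix']);T=np.array(p['pose'])
    v,u=np.mgrid[:400,:640]
    c=np.stack([(u-K[0,2])/K[0,0]*d,(v-K[1,2])/K[1,1]*d,d],-1)
    return c@T[:3,:3].T+T[:3,3]
E
python3 - <<'E'
from h import *
s=get_state();print(s['time'],s['position'],s['tool_rot'],s['grip_width'])
print(R.from_rotvec(s['tool_rot']).as_matrix().round(3))
grab('scene','s0');grab('top','t0')
for n in('scene','top'):print(eyes.camera_params(n))
E
```

```text
0.0 [ 0.16367991 -0.62849024  0.22142275] [-3.11421155e+00 -3.99015621e-01  5.22896575e-04] 0.9994367832774967
[[ 0.968  0.252 -0.001]
 [ 0.252 -0.968  0.002]
 [-0.    -0.002 -1.   ]]
{'camera_matrix': array([[426.38046142,   0.        , 315.70806565],
       [  0.        , 426.38046142, 195.47863197],
       [  0.        ,   0.        ,   1.        ]]), 'pose': array([[-8.62516932e-01,  3.30540853e-01, -3.83154390e-01,
         1.05292330e+00],
       [ 5.06027121e-01,  5.61834565e-01, -6.54429885e-01,
         9.14127942e-01],
       [-1.04643235e-03, -7.58343369e-01, -6.51854461e-01,
         9.64589392e-01],
       [ 0.00000000e+00,  0.00000000e+00,  0.00000000e+00,
         1.00000000e+00]])}
{'camera_matrix': array([[502.50524941,   0.        , 320.52436612],
       [  0.        , 502.50524941, 211.1794105 ],
       [  0.        ,   0.        ,   1.        ]]), 'pose': array([[ 0.02135088, -0.98266247,  0.18417005,  0.25744136],
       [-0.99956366, -0.02474198, -0.01613431,  0.01766476],
       [ 0.02041131, -0.1837452 , -0.98276196,  1.54547441],
       [ 0.        ,  0.        ,  0.        ,  1.        ]])}
```

View pics/s0.png

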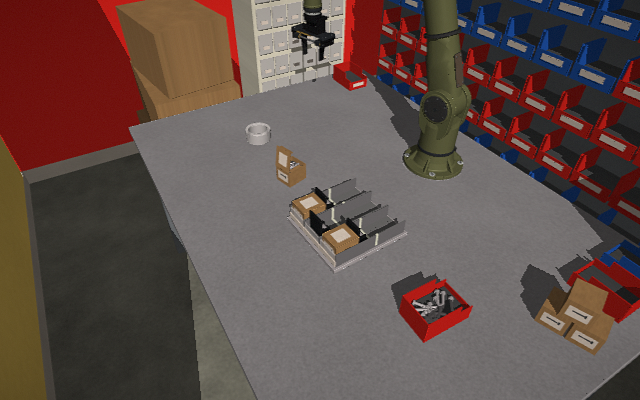

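View pics/t0.png

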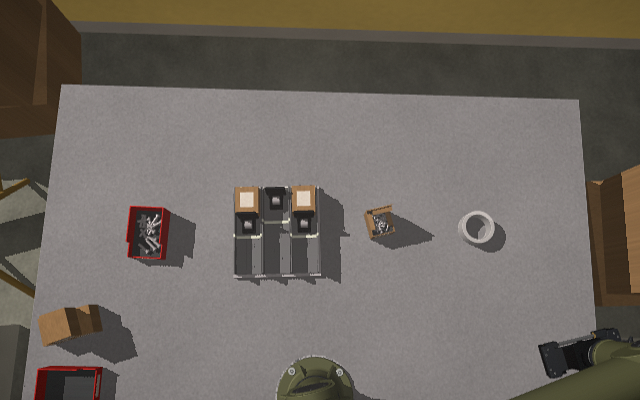

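The empty lane is the middle one, with its pusher at top px (275,198). The carton is at top (380,222), slightly yawed, with its lid roughly upright on the far side. The tape roll is at (477,227) and the bin at (148,232). Next I'll zoom in and get 3D points.

Run:
```python
from h import *
t=cv2.imread('pics/t0.png');s=cv2.imread('pics/s0.png')
a=cv2.resize(t[175:290,225:405],None,fx=4,fy=4,interpolation=cv2.INTER_CUBIC)[:,:720]
b=cv2.resize(s[140:275,265:415],None,fx=4,fy=4,interpolation=cv2.INTER_CUBIC)
cv2.imwrite('pics/a.png',a);cv2.imwrite('pics/b.png',b)
P=pts('top',np.load('pics/t0.npy'));Q=pts('scene',np.load('pics/s0.npy'))
for n,X in(('top',P),('scene',Q)):
  m=(X[...,0]>.4)&(X[...,0]<.75)&(X[...,1]<-.03)&(X[...,1]>-.2)&(X[...,2]>.02)&(X[...,2]<.2)
  A=X[m]; print(n,len(A),A.min(0).round(3),A.max(0).round(3))
  for z in np.arange(.02,.16,.015):
    B=A[(A[:,2]>=z)&(A[:,2]<z+.015)]
    if len(B)>8: print(z.round(3),len(B),*[x.round(3) for x in cv2.minAreaRect(B[:,:2].astype(np.float32)*1)[0:1]],cv2.boxPoints(cv2.minAreaRect(B[:,:2].astype(np.float32))).round(3).tolist())
```

```text
top 537 [ 0.462 -0.2    0.02 ] [ 0.543 -0.141  0.147]Traceback (most recent call last):
  File "<stdin>", line 12, in <module>
AttributeError: 'tuple' object has no attribute 'round'. Did you mean: 'count'?
```

View pics/a.png

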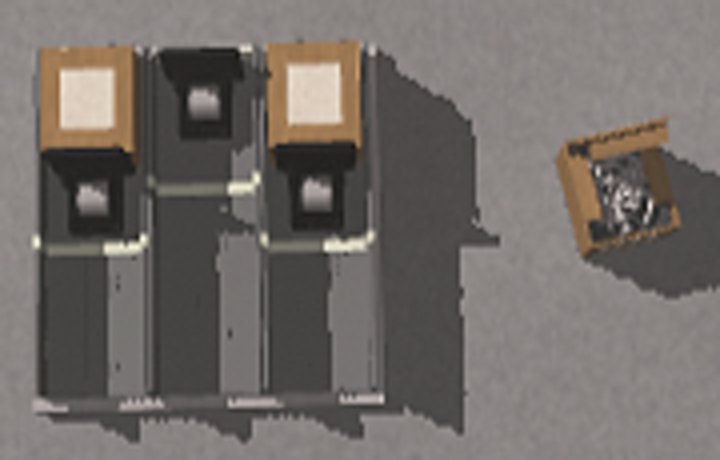

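View pics/b.png

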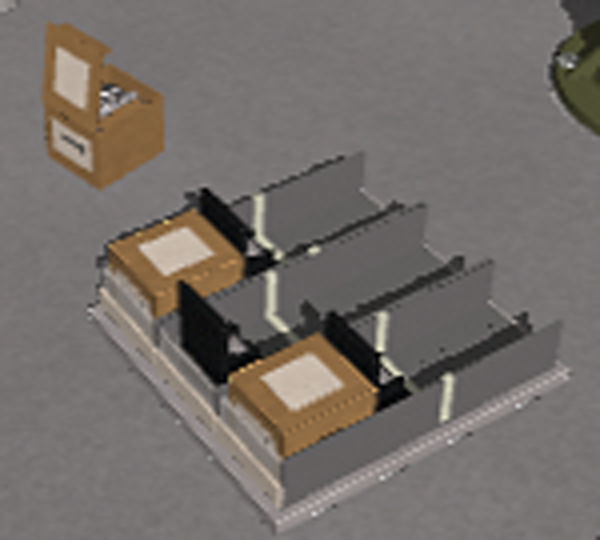

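```bash
cat >> h.py <<'E'
def ray(n,u,v,z):
    p=eyes.camera_params(n);K=np.array(p['camera_matrix']);T=np.array(p['pose'])
    d=T[:3,:3]@np.linalg.solve(K,[u,v,1]); o=T[:3,3]; return o+d*(z-o[2])/d[2]
E
python3 - <<'E'
from h import *
P=pts('top',np.load('pics/t0.npy'));Q=pts('scene',np.load('pics/s0.npy'))
for n,X in(('top',P),('scene',Q)):
  m=(X[...,0]>.4)&(X[...,0]<.75)&(X[...,1]<-.11)&(X[...,1]>-.3)&(X[...,2]>.01)&(X[...,2]<.2)
  A=X[m]; print(n,len(A),A.min(0).round(3),A.max(0).round(3))
  for z in np.arange(.01,.16,.015):
    B=A[(A[:,2]>=z)&(A[:,2]<z+.015)]
    if len(B)>8: r=cv2.minAreaRect(B[:,:2].astype(np.float32));print(z.round(3),len(B),np.round(r[0],3),np.round(r[1],3),round(r[2],1),cv2.boxPoints(r).round(3).tolist())
t=cv2.imread('pics/t0.png').astype(int)
c=lambda x,y:(225+x/4,175+y/4)
print('mark floor',[ray('top',*c(x,y),.021).round(4) for x,y in((160,187),(205,187),(240,187))])
print('mark walltop',ray('top',*c(151,184),.065).round(4),ray('top',*c(258,179),.065).round(4))
print('board near',ray('top',*c(35,405),.015).round(4),ray('top',*c(384,401),.015).round(4))
# pusher
m=(abs(P[...,1]-.1)<.045)&(P[...,2]>.095)&(P[...,2]<.13)&(P[...,0]>.4)&(P[...,0]<.8)
for n,X in(('top',P),('scene',Q)):
  m=(X[...,0]>.35)&(X[...,0]<.8)&(X[...,1]>-.05)&(X[...,1]<.3)&(X[...,2]>.098)&(X[...,2]<.125)
  k,l,st,ce=cv2.connectedComponentsWithStats(m.astype(np.uint8))
  for i in range(1,k):
    if st[i,4]>8: B=X[l==i]; r=cv2.minAreaRect(B[:,:2].astype(np.float32));print(n,st[i],B.mean(0).round(3),np.round(r[1],3),round(r[2],1),B.min(0).round(3),B.max(0).round(3))
E
```

```text
top 769 [ 0.402 -0.28   0.01 ] [ 0.727 -0.125  0.147]
0.01 41 [ 0.565 -0.203] [0.154 0.325] 89.9 [[0.4020000100135803, -0.27900001406669617], [0.7269999980926514, -0.2800000011920929], [0.7269999980926514, -0.12600000202655792], [0.40299999713897705, -0.125]]
0.025 52 [ 0.506 -0.185] [0.075 0.068] 15.3 [[0.460999995470047, -0.16200000047683716], [0.4790000021457672, -0.22699999809265137], [0.5509999990463257, -0.2070000022649765], [0.5329999923706055, -0.1420000046491623]]
0.04 292 [ 0.508 -0.185] [0.079 0.07 ] 14.5 [[0.460999995470047, -0.16099999845027924], [0.4790000021457672, -0.2290000021457672], [0.5550000071525574, -0.20900000631809235], [0.5379999876022339, -0.14100000262260437]]
0.055 253 [ 0.509 -0.186] [0.08  0.072] 15.1 [[0.460999995470047, -0.16099999845027924], [0.47999998927116394, -0.23100000619888306], [0.5569999814033508, -0.20999999344348907], [0.5389999747276306, -0.14100000262260437]]
0.13 119 [ 0.53  -0.179] [0.018 0.068] 15.9 [[0.5120000243186951, -0.14800000190734863], [0.531000018119812, -0.21400000154972076], [0.5479999780654907, -0.20900000631809235], [0.52
[... 2228 characters left out ...]
 0.065 ]
board near [0.3381 0.2499 0.015 ] [ 0.347  -0.0131  0.015 ]
top [264 187  21   4  72] [0.592 0.131 0.107] [0.009 0.059] 2.2 [0.587 0.103 0.098] [0.597 0.161 0.116]
top [293 211  21   3  61] [0.523 0.044 0.109] [0.007 0.058] 2.7 [0.519 0.016 0.101] [0.527 0.074 0.116]
top [235 212  21   4  63] [0.516 0.212 0.109] [0.008 0.058] 3.0 [0.511 0.183 0.101] [0.52  0.241 0.115]
scene [315 187  12  13  59] [0.531 0.051 0.106] [0.009 0.061] 1.5 [0.525 0.018 0.098] [0.535 0.079 0.113]
scene [310 211  12  14  61] [0.599 0.136 0.107] [0.058 0.01 ] 89.7 [0.593 0.107 0.098] [0.603 0.165 0.113]
scene [346 218  14  15  72] [0.523 0.217 0.106] [0.06  0.008] 89.8 [0.519 0.186 0.098] [0.527 0.245 0.113]
```

The carton comes out at about (0.510, -0.184) with yaw about 15°. Its hinge is near (0.549, -0.174) and its lid is near upright. The tool's yaw (14.6°) already matches, so I'll move behind the lid with the fingers shut.

```bash
python3 -m jog '[[[0,0.5,-0.33,0,0],[0,0.93,-0.61,0,0],[0,0.93,-0.61,0,0],[0,0.93,-0.61,0,0],[0,0.93,-0.61,0,0],[0,0.93,-0.61,0,0],[0,0.93,-0.61,0,0],[0,0.93,-0.61,0,0],[0,0.93,-0.61,0,0],[0,0.93,-0.61,0,0]]]' 15
python3 -m jog '[[[0,0.93,-0.61,0,0],[0,0.93,-0.61,0,0],[0,0.93,-0.61,0,0],[0,0.93,-0.61,0,0],[0,0.5,-0.33,0,0],[0,0,0,0,0]]]'
```

```text
time: 1.35
position: [0.4496, -0.3111, 0.2226]
tool_rot: [3.116, 0.402, -0.0]
ft_force: [-0.3, -0.4, -0.3]
grip_width: 0.021
time: 2.1
position: [0.5845, -0.1601, 0.2224]
tool_rot: [-3.113, -0.409, 0.0]
ft_force: [0.0, -0.4, 0.3]
grip_width: 0.005
```

```bash
python3 -m jog '[[[0,0,0,0.7,0],[0,0,0.05,0.9,0],[0,0,0.05,0.9,0],[0,0,0,0,0]]]'
python3 - <<'E'
from h import *
s=get_state();print(s['position']);grab('scene','s1')
i=cv2.imread('pics/s1.png')[90:210,230:380];cv2.imwrite('pics/s1c.png',cv2.resize(i,None,fx=4,fy=4,interpolation=cv2.INTER_CUBIC))
E
```

```text
time: 2.6
position: [0.5814, -0.169, 0.1197]
tool_rot: [-3.115, -0.397, 0.01]
ft_force: [-0.4, 0.2, 0.9]
grip_width: 0.006
[ 0.58140669 -0.16896363  0.11966116]
```

View pics/s1c.png

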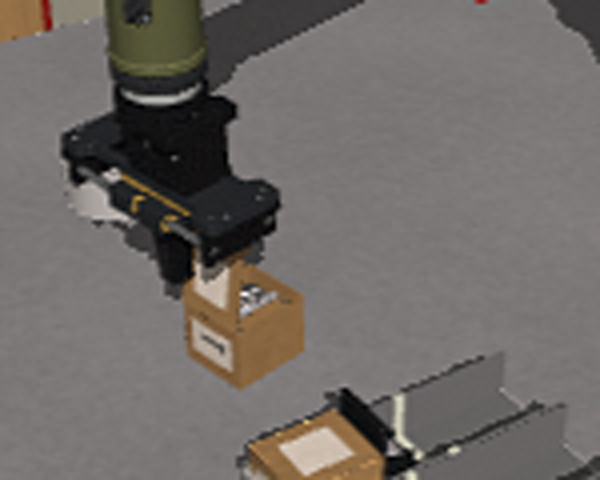

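The shut fingers stand behind the lid (crop ≈(180,260)), and the carton hasn't moved. Now I'll sweep the arc.

```bash
python3 -m jog '[[[0,-0.3,0,0,0],[0,-0.3,0,0,0],[0,-0.2,0,0,0],[0,-0.19,0,0.03,0],[0,-0.18,0,0.07,0],[0,-0.18,0,0.07,0],[0,-0.16,0,0.11,0],[0,-0.16,0,0.11,0],[0,-0.125,0,0.15,0],[0,-0.125,0,0.15,0]]]'
python3 -m jog '[[[0,-0.08,0,0.18,0],[0,-0.08,0,0.18,0],[0,-0.03,0,0.17,0],[0,-0.03,0,0.1,0],[0,0,0,0,0],[0,0,0,0,0]]]'
python3 - <<'E'
from h import *
Q=pts('top',grab('top','t2')[1]);grab('scene','s2')
i=cv2.imread('pics/s2.png')[90:210,230:380];cv2.imwrite('pics/s2c.png',cv2.resize(i,None,fx=4,fy=4,interpolation=cv2.INTER_CUBIC))
E
```

```text
time: 3.9
position: [0.5103, -0.1878, 0.0944]
tool_rot: [-3.116, -0.399, 0.0]
ft_force: [-0.2, 0.0, -0.0]
grip_width: 0.002
time: 4.65
position: [0.5023, -0.19, 0.0699]
tool_rot: [3.116, 0.399, 0.0]
ft_force: [-1.1, 0.5, -0.1]
grip_width: 0.011
```

View pics/s2c.png

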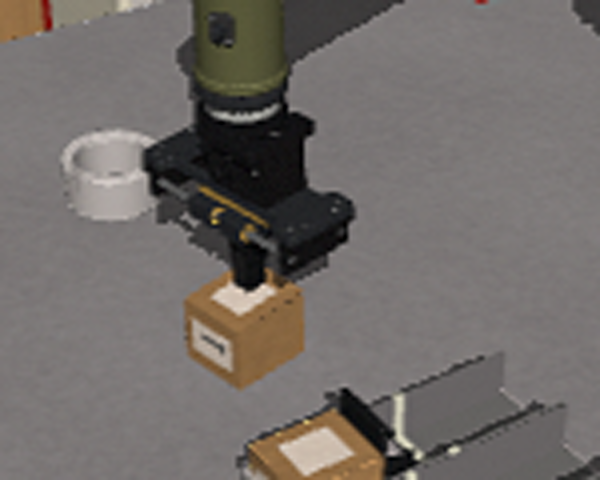

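The lid is nearly down, with the fingers on it at z 0.070. I'll press the last few mm.

```bash
python3 -m jog '[[[0,-0.05,0,0.07,0],[0,0,0,0.06,0],[0,0,0,0.03,0],[0,0,0,0,0],[0,0,0,0,0]]]'
```

```text
time: 5.38
position: [0.5, -0.1908, 0.0648]
tool_rot: [3.115, 0.399, -0.001]
ft_force: [-3.6, 0.7, 11.0]
grip_width: 0.007
```

```bash
python3 -m jog '[[[0,0,0,-0.5,0],[0,0,0,-1,0],[0,0,0,-1,0],[0,0,0,-1,0],[0,0.5,-0.8,-0.3,-1],[0,0.5,-1,0,-1],[0,0.5,-1,0,-1],[0,0.5,-1,0,0],[0,0.5,-1,0,0],[0,0,0,0,0]]]'
python3 - <<'E'
from h import *
s=get_state();print(s['position'],R.from_rotvec(s['tool_rot']).as_matrix().round(3)[:,0])
P=pts('top',grab('top','t3')[1]);Q=pts('scene',grab('scene','s3')[1])
T=np.array([[.966,.259],[-.259,.966]])
for X in(P,Q):
  l=(X[...,:2]-[.51,-.184])@T.T
  for a in(-36,-20,0,20,36):
    m=(abs(l[...,0]-a/1e3)<.006)&(abs(l[...,1])<.025)&(X[...,2]>.03)&(X[...,2]<.15); print(a,m.sum(),np.median(X[m][:,2]).round(4) if m.any() else None)
i=cv2.imread('pics/s3.png')[110:260,250:420];cv2.imwrite('pics/s3c.png',cv2.resize(i,None,fx=4,fy=4,interpolation=cv2.INTER_CUBIC))
E
```

```text
time: 6.62
position: [0.5127, 0.0301, 0.215]
tool_rot: [-3.031, -0.818, 0.0]
ft_force: [-0.4, 0.3, 0.6]
grip_width: 0.006
[0.51265783 0.03013849 0.21495864] [0.864 0.503 0.   ]
-36 81 0.0632
-20 65 0.0652
0 65 0.0644
20 66 0.0652
36 48 0.0649
-36 12 0.0643
-20 27 0.0661
0 28 0.0656
20 30 0.0658
36 34 0.0652
```

View pics/s3c.png

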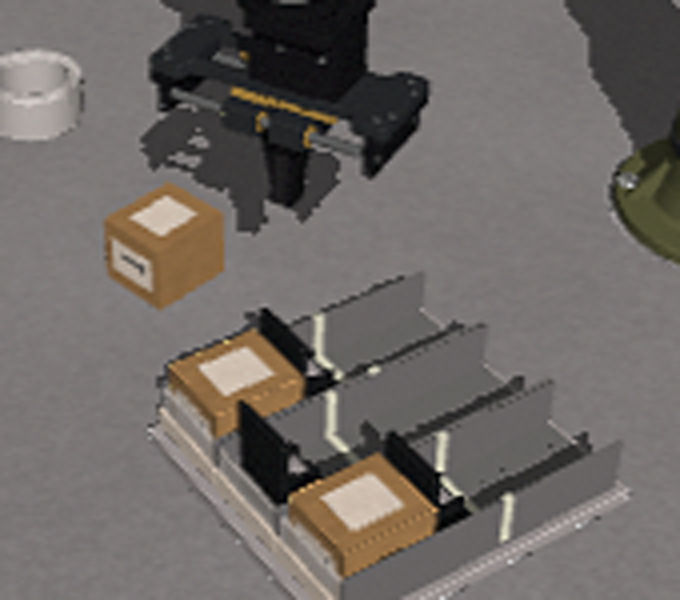

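The lid is flat and shut: its top reads 64–66 mm along its whole length in both views. Now I'll turn the jaws along the lane.

```bash
python3 -m jog '[[[0.7,0,0,0,-1],[0.7,0,0,0,-1],[0.7,0,0,0,-1],[0.7,0,0,0,-1],[0.7,0,0,0,-1],[0.7,0,0,0,-1],[0.7,0,0,0,-1],[0.7,0,0,0,-1],[0.7,0,0,0,-1],[0.7,0,0,0,-1]]]' 15
python3 -m jog '[[[0.7,0,0,0,-1],[0.7,0,0,0,-1],[0.7,0.5,0.4,0,-0.4],[0.7,0.7,0.5,0,0],[0.7,0.7,0.5,0,0],[0.7,0.6,0.4,0,0],[0.7,0,0,0,0]]]'
python3 - <<'E'
from h import *
s=get_state();print(s['position'],R.from_rotvec(s['tool_rot']).as_matrix().round(4),s['joint_positions'])
grab('wrist','w0');print(eyes.camera_params('wrist'))
E
```

```text
time: 7.98
position: [0.5135, 0.0224, 0.2148]
tool_rot: [-2.412, -2.012, 0.001]
ft_force: [-0.6, 0.6, -0.1]
grip_width: 0.7
time: 8.85
position: [0.5838, 0.1266, 0.2143]
tool_rot: [-2.186, -2.253, -0.0]
ft_force: [-0.0, -1.3, 0.2]
grip_width: 0.699
[0.58378279 0.12655153 0.21434868] [[-0.03    0.9995 -0.0016]
 [ 0.9995  0.03    0.0016]
 [ 0.0016 -0.0015 -1.    ]] [ 0.38287731  0.29934613 -0.77381321  1.57702226  0.21056656  1.35298621
 -0.38457117]
{'camera_matrix': array([[309.70691629,   0.        , 318.72359302],
       [  0.        , 309.70691629, 199.72467799],
       [  0.        ,   0.        ,   1.        ]]), 'mount': array([[ 6.29910606e-05, -9.61323493e-01, -2.75421747e-01,
         7.51039845e-02],
       [ 9.99999926e-01,  1.64718182e-04, -3.46219582e-04,
         1.27302385e-03],
       [ 3.78195987e-04, -2.75421705e-01,  9.61323432e-01,
        -1.60859279e-01],
       [ 0.00000000e+00,  0.00000000e+00,  0.00000000e+00,
         1.00000000e+00]])}
```

View pics/w0.png

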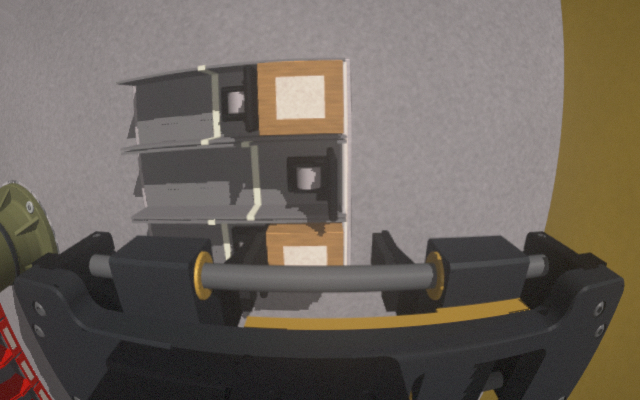

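In the wrist view, the middle lane runs along rows 148–212. Its plate is the dark strip near column 333 and the tape is near column 252. I'll read the edge profiles.

```bash
cat >> h.py <<'E'
def wray(u,v,z,s):
    p=eyes.camera_params('wrist');K=np.array(p['camera_matrix']);M=np.array(p['mount'])
    x=np.array([(u-K[0,2])/K[0,0],(v-K[1,2])/K[1,1]]);t=np.hypot(*x)
    d=np.r_[x/t*np.sin(t),np.cos(t)]
    W=R.from_rotvec(s['tool_rot']).as_matrix();o=np.array(s['position'])+W@M[:3,3];d=W@M[:3,:3]@d
    return (o+d*(z-o[2])/d[2]).round(4)
E
python3 - <<'E'
from h import *
s=get_state();i=cv2.cvtColor(cv2.imread('pics/w0.png'),6)
for r in(160,170,180,190,200):
  print(r,'tape',i[r,240:268].tolist(),'plate',i[r,320:352].tolist())
print('col333',[(r,int(i[r,333])) for r in range(138,226,2)])
c=cv2.imread('pics/w0.png')[130:230,220:365];cv2.imwrite('pics/w0c.png',cv2.resize(c,None,fx=5,fy=5,interpolation=cv2.INTER_CUBIC))
d=np.load('pics/w0.npy');print(d[180,320:352].round(3).tolist())
E
```

```text
160 tape [76, 74, 77, 75, 72, 75, 75, 75, 76, 74, 79, 101, 116, 121, 121, 122, 125, 119, 92, 78, 74, 74, 76, 78, 75, 75, 72, 73] plate [58, 58, 60, 59, 54, 56, 56, 53, 50, 52, 57, 60, 59, 60, 60, 60, 62, 74, 82, 83, 91, 99, 144, 174, 196, 210, 210, 198, 183, 177, 170, 156]
170 tape [73, 75, 76, 74, 72, 76, 73, 72, 74, 74, 75, 80, 109, 118, 123, 124, 123, 123, 106, 88, 75, 77, 75, 72, 76, 78, 76, 74] plate [73, 56, 54, 51, 56, 51, 54, 50, 52, 54, 56, 59, 59, 58, 55, 60, 60, 68, 78, 85, 91, 101, 141, 171, 194, 210, 214, 198, 184, 173, 165, 153]
180 tape [72, 76, 76, 70, 74, 71, 73, 74, 77, 76, 71, 76, 88, 112, 121, 123, 125, 123, 120, 99, 82, 74, 73, 72, 74, 75, 72, 75] plate [71, 58, 53, 54, 52, 54, 51, 51, 49, 52, 56, 55, 54, 57, 56, 57, 60, 66, 77, 83, 87, 98, 140, 171, 191, 207, 214, 192, 177, 170, 163, 151]
190 tape [75, 94, 116, 118, 116, 115, 117, 118, 117, 119, 117, 117, 125, 172, 203, 216, 216, 217, 216, 206, 157, 121, 118, 118, 120, 116, 117, 117] plate [54, 50, 51, 49, 52, 56, 53, 51, 51, 53, 51, 57, 56, 55, 60, 57, 62, 68, 81, 82, 90, 99, 138, 170, 195, 213, 214, 193, 178, 
[... 757 characters left out ...]
 (218, 63), (220, 66), (222, 91), (224, 129)]
[0.3490000069141388, 0.3490000069141388, 0.3499999940395355, 0.3490000069141388, 0.3499999940395355, 0.3490000069141388, 0.3490000069141388, 0.33799999952316284, 0.28299999237060547, 0.2720000147819519, 0.27300000190734863, 0.27300000190734863, 0.2720000147819519, 0.27300000190734863, 0.2720000147819519, 0.2720000147819519, 0.27399998903274536, 0.3619999885559082, 0.36000001430511475, 0.3619999885559082, 0.36000001430511475, 0.33899998664855957, 0.3230000138282776, 0.3230000138282776, 0.32199999690055847, 0.3240000009536743, 0.3440000116825104, 0.36899998784065247, 0.36899998784065247, 0.36899998784065247, 0.36899998784065247, 0.3709999918937683]
```

View pics/w0c.png

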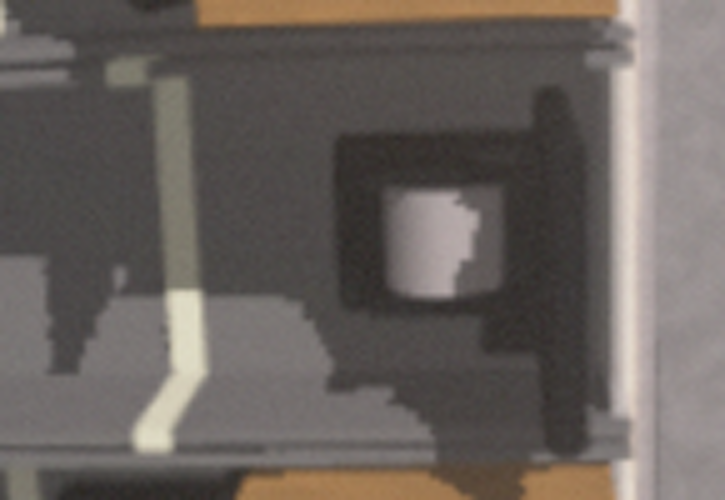

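Run:
```python
from h import *
s=get_state()
print('plate rear/front',wray(328.2,180,.11,s),wray(336.7,180,.11,s),'ends',wray(331.5,148.5,.11,s),wray(334,220.5,.11,s))
for u,v in((254.2,160),(255,170),(255.8,180),(256.4,190),(257.3,200)):print('tape',wray(u,v,.021,s))
print(wray(244.6,144,.065,s), wray(250.6,217.5,.065,s))
for u,v in((333,170),):
  pass
```

```text
plate rear/front [0.5923 0.1422 0.11  ] [0.5997 0.1425 0.11  ] ends [0.5941 0.1701 0.11  ] [0.5989 0.1048 0.11  ]
tape [0.5081 0.1447 0.021 ]
tape [0.5089 0.1328 0.021 ]
tape [0.5097 0.1207 0.021 ]
tape [0.5101 0.1085 0.021 ]
tape [0.5109 0.0961 0.021 ]
[0.5074 0.1681 0.065 ] [0.5118 0.0891 0.065 ]
```

Plate centre is about (0.596, 0.131), and the tape at mid-lane is x≈0.509. That makes the pull about 90–91 mm, and the top camera agrees at 90. I'll descend over the plate and close gently.

```bash
python3 -m jog '[[[0.7,0.1,0.3,0.3,-0.2],[0.7,0,0,0.8,0],[0.7,0,0,0.8,0],[0.7,0,0,0.8,0],[0.7,0,0,0.5,0],[0.7,0,0,0.23,0],[0.7,0,0,0,0],[0.7,0,0,0,0]]]'
python3 -m jog '[[[0.3,0,0,0,0],[0.3,0,0,0,0],[0.3,0,0,0,0]]]' 10
```

```text
time: 9.9
position: [0.5962, 0.1299, 0.0793]
tool_rot: [2.17, 2.27, 0.002]
ft_force: [0.3, 0.8, -0.2]
grip_width: 0.699
time: 10.28
position: [0.5955, 0.1297, 0.0784]
tool_rot: [2.17, 2.271, 0.0]
ft_force: [-0.4, 1.5, -0.4]
grip_width: 0.447
```

Run:
```python
from h import *
grab('wrist','w1')
c=cv2.imread('pics/w1.png')[60:400,100:560];cv2.imwrite('pics/w1c.png',cv2.resize(c,None,fx=1.7,fy=1.7))
```

```text
(no output)
```

View pics/w1c.png

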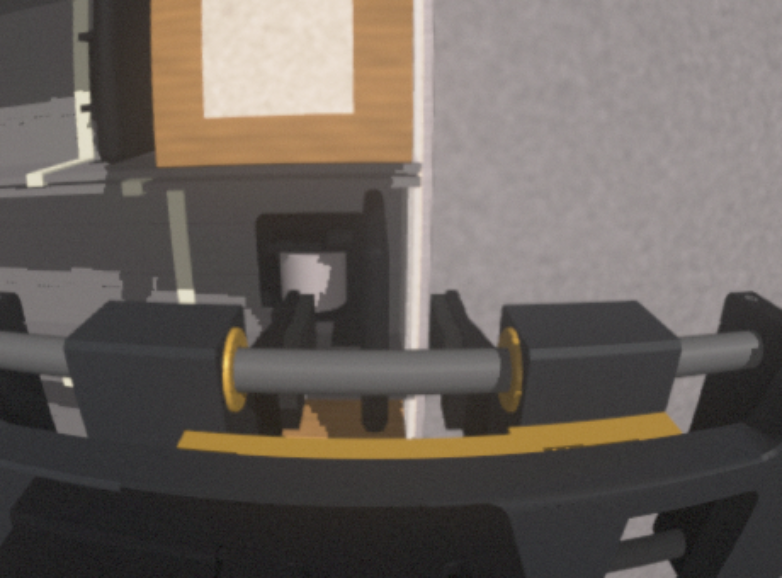

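The plate (crop col ≈375) sits midway between the fingers (≈308 and 440), and the tape shows at col ≈180. Now I'll close.

```bash
python3 -m jog '[[[0,0,0,0.05,0],[0,0,0,0,0],[0,0,0,0,0],[0,0,0,0,0],[0,0,0,0,0]]]' 12
python3 -m jog '[[[0,0,0,0,0],[0,0,0,0,0]]]' 40
```

```text
time: 10.95
position: [0.5961, 0.1297, 0.076]
tool_rot: [2.17, 2.271, 0.002]
ft_force: [4.4, 0.9, -4.5]
grip_width: 0.09
time: 11.2
position: [0.5957, 0.1296, 0.076]
tool_rot: [2.17, 2.271, 0.001]
ft_force: [5.1, 0.8, -5.1]
grip_width: 0.091
```

Gripped: 7.9 mm matches the 8 mm plate. Now I'll pull.

```bash
python3 -m jog '[[[0,0,-0.12,0,0],[0,0,-0.25,0,0],[0,0,-0.25,0,0],[0,0,-0.25,0,0],[0,0,-0.25,0,0],[0,0,-0.25,0,0],[0,0,-0.25,0,0],[0,0,-0.25,0,0],[0,0,-0.2,0,0],[0,0,-0.15,0,0]]]'
python3 -m jog '[[[0,0,0,0,0],[0,0,0,0,0]]]'
python3 - <<'E'
from h import *
s=get_state();print(s['position'])
grab('wrist','w2');grab('top','t4')
c=cv2.imread('pics/w2.png')[130:300,220:420];cv2.imwrite('pics/w2c.png',cv2.resize(c,None,fx=3.5,fy=3.5,interpolation=cv2.INTER_CUBIC))
E
```

```text
time: 12.45
position: [0.5068, 0.1253, 0.076]
tool_rot: [2.17, 2.27, 0.001]
ft_force: [6.5, 0.3, -8.2]
grip_width: 0.092
time: 12.7
position: [0.5068, 0.1252, 0.076]
tool_rot: [2.171, 2.271, -0.001]
ft_force: [5.7, -0.8, -5.6]
grip_width: 0.089
[0.50677707 0.12524205 0.07597651]
```

View pics/w2c.png

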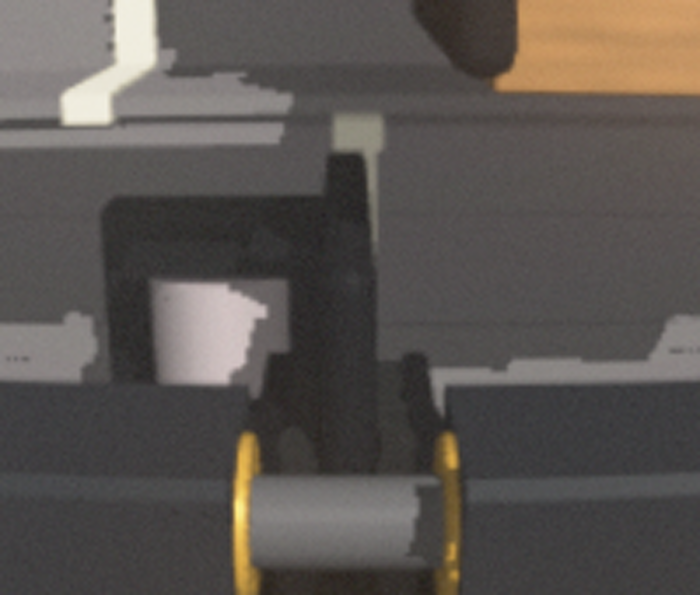

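Run:
```python
from h import *
s=get_state();y=R.from_rotvec(s['tool_rot']).as_matrix()[:,1];print(y.round(3))
c=lambda a,b,z:wray(220+a/3.5,130+b/3.5,z,s)
for n,p in(('tape walltop',c(358,133,.065)),('tape floor right edge',c(378,215,.021)),('front edge',c(363,165,.110)),('front edge mid',c(375,300,.110)),('rear',c(326,165,.11))):
  print(n,p,'lane-x rel tcp mm',((p-s['position'])@y*1e3).round(1))
P=pts('top',np.load('pics/t4.npy'));T=np.array([[.966,.259],[-.259,.966]]);l=(P[...,:2]-[.51,-.184])@T.T
m=(abs(l[...,0])<.035)&(abs(l[...,1])<.03)&(P[...,2]>.03);print('carton top',np.percentile(P[m][:,2],[5,50,95]).round(4))
```

```text
[0.999 0.045 0.   ]
tape walltop [0.5081 0.1698 0.065 ] lane-x rel tcp mm 3.2
tape floor right edge [0.5139 0.145  0.021 ] lane-x rel tcp mm 7.9
front edge [0.508 0.174 0.11 ] lane-x rel tcp mm 3.3
front edge mid [0.5103 0.157  0.11  ] lane-x rel tcp mm 4.8
rear [0.5036 0.1738 0.11  ] lane-x rel tcp mm -1.1
carton top [0.0597 0.0656 0.0713]
```

The face is at +4 mm from the TCP. The tape centre reads 3.2 mm from the wall top and 3.9 mm from the floor, so they're level within 1 mm. I'll hold briefly and hand in.

```bash
python3 -m jog '[[[0,0,0,0,0],[0,0,0,0,0],[0,0,0,0,0],[0,0,0,0,0]]]' && python3 -c "
from bench import job; print(job.close_job())"
```

```text
time: 13.3
position: [0.507, 0.1253, 0.076]
tool_rot: [2.171, 2.271, -0.0]
ft_force: [4.1, 0.3, -6.4]
grip_width: 0.085
the job is handed in; nothing more can be done
None
```

I shut the carton's lid and then pulled the empty (middle) lane's pusher back about 89 mm. I handed the job in at 13.3 s, still holding the pusher with a 40 N grip; the hand-in reports no verdict.

**Lid:** I swept it down from behind with the shut fingers and pressed it to 11 N. Afterwards its top measured 63–66 mm all the way across in both fixed cameras, against 65 mm for a shut lid. In the picture the carton still stood upright in its place.

**Pusher:** the last wrist view put its face about 4 mm ahead of the tool tip. The tape line's centre was at 3.2 mm from the wall top and 3.9 mm from the floor, so they agree to within about 1 mm. The arm then held still for 0.5 s, with the jaws closed to about 7.5–8 mm on the 8 mm plate and the strip pulling 4–6 N.

**Checks that disagreed:**
- The scene camera's positions were about 5–7 mm off the top camera's, so I used the top and wrist cameras for placing.
- A last top-camera check of the carton lid was noisier, 60–71 mm with a median of 65.6 mm.
- I did not measure the stock cartons, bin or tape roll again at the end. The pictures and forces showed no contact with them.

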